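# Screw the cap on the sugar pot without cross-threading

### The job

Take the sugar pot's knobbed cap from the counter and stand it squarely on the neck so that its lugs rest on top of the thread, not in the gaps. Turn it backward (anticlockwise seen from above) until it drops into the thread start, then screw it forward (clockwise), level and never askew, until it is fully home against its stop, and let go. Leave the tumbler, bowl, pepper mill, tin box and spoon where they are.

Things in the scene. Friction and masses are not known exactly. Their poses are not given: they have to be found in the camera images.
- pot: white sugar pot, fixed, upright, any yaw; 108 mm across, flat shoulder 88 mm across at height 75. Origin: centre of its underside, z up. Neck 42 mm across, tapering to 36 at its top (height 99); outside unglazed brown lug thread in 3 equal parts, 51 mm across. Angles below: anticlockwise from above from the pot's +x, repeating every 120 degrees. Marks on the shoulder: blue at gaps, red at home
- ridge (a point): on the pot, 24 mm from its axis at 30 degrees, height 91 mm: level top of a thread ridge that covers -7 to 66 degrees. A cap standing on the ridges has its origin 91 mm above the pot's (cap yaw minus pot yaw, modulo 120, between 0 and 73 degrees); turned clockwise there it only runs against the stop blocks
- stop (a point): on the pot, 24 mm from its axis at -12 degrees, height 97 mm: top of a stop block that covers -17 to -7 degrees, upright-sided, from the shoulder up to 6 mm above the ridge tops
- start (a point): on the pot, 24 mm from its axis at 84.5 degrees (blue mark), height 82 mm: floor of one gap (thread start), open from 66 to 103 degrees between the ridge and the next stop block. With cap yaw minus pot yaw at 73 to 96 degrees, modulo 120, the lugs clear the ridges; a cap that is not held up then falls 9 mm by its weight, its origin to 82 mm above the pot's
- home (a point): on the pot, 24 mm from its axis at 0 degrees (red mark), height 79 mm: where one lug is when the cap is fully home, lugs against the stop blocks, cap origin 78.9 mm above the pot's. From gap to home the groove runs under the ridge: the cap turns 73 to 96 degrees clockwise with little torque and sinks 3 mm, with about 2 mm of up-and-down play in the groove
- cap: white ceramic screw cap, loose, about 140 g, upright on the counter at first, any yaw. Origin: centre of its lower rim, z up. Skirt 60 mm outside, 54 mm inside diameter, flat top at height 25 mm. Three lugs inside the lower rim at 0, 120, 240 degrees from its +x, 6 mm wide, 4 mm tall, reaching in to 22.5 mm from the axis; a blue mark on top and side shows each. 1.5 mm side play on the neck
- knob (a point): on the cap's axis, 42 mm above its lower rim: the height to grip its round beech knob, 34 mm across, from 25 to 52 mm above the rim; grip it at any yaw
- lug0 (a point): underside of the cap's lug at 0 degrees, 24 mm from the cap's axis, at the height of its lower rim
- lug1 (a point): underside of the cap's lug at 120 degrees, 24 mm from the cap's axis, at the height of its lower rim
- lug2 (a point): underside of the cap's lug at 240 degrees, 24 mm from the cap's axis, at the height of its lower rim
- tumbler: squat clear glass tumbler, 82 mm across, 85 mm tall, origin at the centre of its underside; leave it alone
- bowl: small terracotta bowl, 100 mm across, 45 mm tall, origin at the centre of its underside; leave it alone
- mill: dark wooden pepper mill, 54 mm across, 136 mm tall, origin at the centre of its underside; leave it alone
- tin: closed green tin box, 136 x 196 x 95 mm (x, y, z), origin at the centre of its underside; leave it alone
- spoon: wooden spoon lying flat along its own x, origin at its underside; leave it alone
There are look-alikes about, which are no part of the job. Leave any orange look-alike of the cap alone.

How it is judged (in metres and radians):
On the way, in this order (a step that is already met when the one before it is completed fails the run):
1. the cap stands upright on the neck with its lugs on top of the thread ridges, away from the gaps (horizontal distance between cap and pot below 0.004 m and angle between cap's own z axis and vertical below 0.06 rad and z of cap in the frame of pot between 0.0895 and 0.093 m and horizontal distance between each of lug0, lug1, lug2 and start above 0.006 m), for 0.2 s.
2. turned backward, the cap has dropped into the thread start (horizontal distance between cap and pot below 0.004 m and angle between cap's own z axis and vertical below 0.06 rad and z of cap in the frame of pot between 0.0765 and 0.085 m and horizontal distance between any of lug0, lug1, lug2 and start below 0.008 m), for 0.1 s.
3. screwed forward until fully home (horizontal distance between cap and pot below 0.004 m and angle between cap's own z axis and vertical below 0.06 rad and z of cap in the frame of pot between 0.0765 and 0.08 m and horizontal distance between any of lug0, lug1, lug2 and home below 0.004 m), for 0.2 s.
At the end, for the whole second after the job is handed in: The cap is on the pot's neck, level within 0.06 rad and within 4 mm of the axis, its lower rim 76.5 to 80 mm above the pot's foot, a lug within 4 mm of the home point beside its stop, at rest and released (all of step 3 and linear speed of cap below 0.01 m/s and angular speed of cap below 0.1 rad/s and contact force between the fingers and cap below 0.1 N); the robot touches nothing.
It fails at once if the cap is askew on the neck (tilted more than 0.25 rad: cross-threaded) (horizontal distance between cap and pot below 0.02 m and z of cap in the frame of pot between 0.05 and 0.098 m and angle between cap's own z axis and vertical above 0.25 rad).
It fails at once if the tumbler, bowl, pepper mill, tin box or spoon is moved more than 30 mm (distance of any of tumbler, bowl, mill, tin, spoon from where it was at the start of the episode above 0.03 m).
It also fails if it takes over 42 s, if anything falls off the work surface, if the arm or the gripper's body presses on something with over 40 N, if the wrist force passes 120 N, or if a joint passes its speed limit or range.

### The arm

A 6-joint arm with a two-finger parallel gripper is mounted at the origin on the work surface. World frame = base frame: x ahead of the robot, y to its left, z up, the work surface at z = 0. Lengths are in mm, angles in rad, forces in N, time in s.
With the tool pointing down it reaches from about 350 to 975 mm from the base axis. Payload 7.1 kg.
Tool frame: the origin (TCP) lies on the front face of the gripper's body, between the roots of the fingers; the fingertips stand 80 mm ahead of it and the grasp point (between the pads) lies 61 mm ahead of it (ctrl.tcp_to_grasp is the distance from the TCP to the grasp point, in mm); z points along the fingers, y is the direction in which the jaws open and shut (so a half turn about z gives the same grasp; the last joint's range is limited). The gripper opens to 88 mm and grips with 3 to 60 N. Pads are 20 mm wide; open, the fingers measure 115 mm over their backs; the gripper's body (75 mm by 178 mm) begins 61 mm behind the grasp point.
Start: joints at [-1.283, 0.423, 1.63, -0, 1.089, -0.019], TCP at [188.774, -595.794, 302.675] pointing down, gripper open.
Joint ranges: [-3, 3], [-0.9, 2.11], [0.09, 2.58], [-1.31, 4.45], [0.11, 2.69], [-2.54, 2.54]. Speed limits (rad/s): [2.39, 2.39, 3.01, 3.14, 3.14, 3.14].

### API

Orientations are given as a rotation vector (axis times angle).
In Python, from workcell import telemetry, get_image, ctrl gives the robot as it stands.
- The arm moves only by the tool send_rows, never from a script. Its argument "rows" is a list of rows, each a list of 5 numbers: the shift along the tool's x, y, z in m, then the turn about the tool's z in rad, then the opening, from -1 (shut) to 1 (fully open). A call has 1 to 5 rows; each row shifts and turns the commanded pose from where the row before left it, along the tool's axes as they then stand; what a row does not reach is not made up. A row lasts 1/10 s, in which the tool goes at most 50 mm and 8.59 degrees, less where a joint would pass 70% of its speed; a pose out of reach is approached as far as the arm can. A call with a gripper value outside its range is refused whole. The fingers move at their own pace and stop on an object; the grip force is fixed at half the most. Time passes only in rows, so rows that do not move let the fingers close. It gives the time, the measured TCP pose, the force and the opening at its end, in the units of the state.
- telemetry.get_obs(): the state, without advancing time (a new reading comes with each control period).
- get_image(name): name is "side" or "top" or "wrist"; returns a dict with "color" (384x512x3 uint8, blue, green, red), "z_map" (384x512 float32, mm along the optical axis (not along the pixel's ray), 0 where there is no reading), "camera_matrix" (3x3 intrinsics, pixels), "rvec" (rotation vector, rad) and "tvec" (3), from world to camera coordinates, as OpenCV has them. Camera axes: x right, y down, z forward; pixel columns grow to the right and rows downward; lengths in mm; the calibration is good to about 2 mm. A picture is of the moment at which its call begins.
- ctrl.close_job(): hands the job in, once; it reports no verdict.
The state is a dict: "t": time; "qpos": joint angles; "qvel": joint speeds; "joint_torque": joint torques, N m; "ee_pos": TCP position; "orientation": TCP orientation; "ft_force": force on the tool from outside, world axes, zero at the start; "moment": the same for the moment, N m; "width": finger opening in mm.
Only numpy, scipy, OpenCV 4.12 (cv2) and the standard library are available. Lean on these libraries where they do the work, as an engineer would, in place of code of your own. Each camera call takes 0.05 s, during which the arm holds its last target.

## Working session

There is one attempt and no reset: what is moved stays moved. The work goes in short steps, Python scripts to look and compute and a tool call to move; the robot and the scene stay as the last step left them, time stands still between calls to the robot, and variables do not carry over. Pictures are saved under pics/ and viewed, and the job is handed in when it is done.

Besides the shell and the picture viewer there is one more tool, called after ">>>" by a JSON object that holds its "fn" and its "kwargs". send_rows: Moves the arm, as the interface text tells. Its arguments: {"type":"object","properties":{"rows":{"type":"array"}},"required":["rows"]}

```bash
mkdir -p pics; ls; python3 - <<'E'
from workcell import telemetry, get_image, ctrl
import cv2, pickle
o=telemetry.get_obs();print(o)
for n in ["side","top","wrist"]:
    im=get_image(n);pickle.dump(im,open(f"{n}0.pkl","wb"));cv2.imwrite(f"pics/{n}0.png",im["color"])
    print(n,im["camera_matrix"].tolist(),im["rvec"],im["tvec"])
E
```

```text
pics
{'t': 0.0, 'qpos': array([-1.28301442e+00,  4.23843617e-01,  1.63069561e+00, -2.72607535e-06,
        1.08861115e+00, -1.90126382e-02]), 'qvel': array([ 0.00039113, -0.00017705, -0.00047902,  0.00113884,  0.00152437,
        0.00117213]), 'joint_torque': array([-3.33312914e-05, -5.44640422e+01, -2.73671454e+01,  6.42996957e-02,
        2.25380069e-02, -1.34717429e-04]), 'ee_pos': array([ 188.64371121, -595.38735928,  301.89767088]), 'orientation': array([-3.10317754e+00, -4.79790152e-01,  3.31429163e-04]), 'ft_force': array([ 0.21528329, -0.20772444,  0.11037803]), 'moment': array([-0.06354346,  0.02331664,  0.0249991 ]), 'width': 87.96102158988188}
side [[402.05173440498373, 0.0, 255.04367466606624], [0.0, 402.05173440498373, 189.49151075911598], [0.0, 0.0, 1.0]] [ 0.38275455 -2.85008451  0.97475049] [ 579.0513233   154.62591383 1340.35186207]
top [[397.85239625287926, 0.0, 250.57624886951425], [0.0, 397.85239625287926, 187.97222284261403], [0.0, 0.0, 1.0]] [ 2.11138051 -2.16942528  0.18854103] [  -1.69038777  600.99528738 1086.21894809]
wrist [[295.74235556654236, 0.0, 254.54786022330637], [0.0, 295.74235556654236, 188.78193301645274], [0.0, 0.0, 1.0]] [-2.33661663  1.71007997  0.25308726] [-625.06272292  -34.81710401  391.47884841]
```

View pics/top0.png

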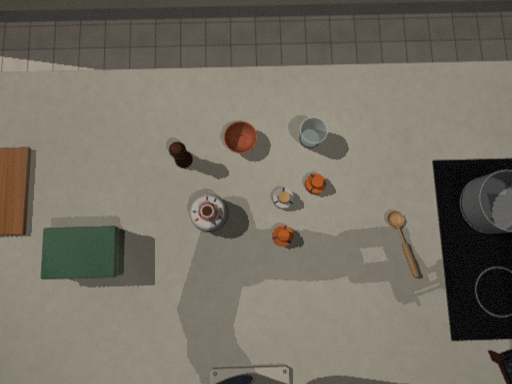

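View pics/side0.png

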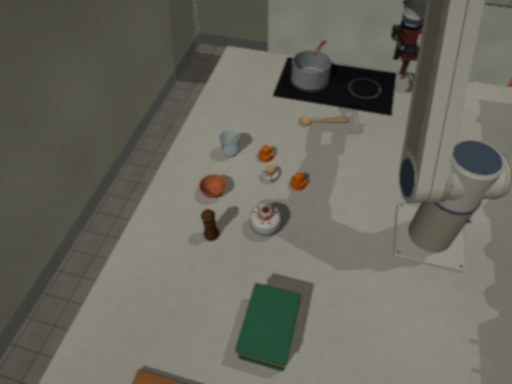

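View pics/wrist0.png

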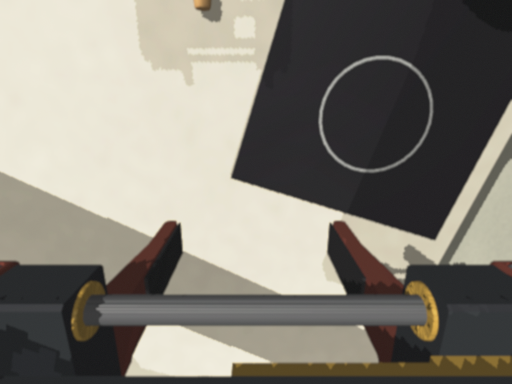

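Candidates in the top view: a white cap with a beech knob at (284,198), an orange look-alike at (316,184), and another at (283,236). The pot is at (209,212). By the description I choose the white one at (284,198), and I'll check it in a close crop.

```bash
cat > h.py <<'E'
import numpy as np, cv2, pickle
def world(im,u,v,z=None):
    K=im["camera_matrix"];R,_=cv2.Rodrigues(np.array(im["rvec"]));t=np.array(im["tvec"]).reshape(3)
    u=np.atleast_1d(u).astype(float);v=np.atleast_1d(v).astype(float)
    r=np.c_[(u-K[0,2])/K[0,0],(v-K[1,2])/K[1,1],np.ones(len(u))]
    C=-R.T@t; d=r@R
    if z is None:
        s=im["z_map"][np.round(v).astype(int),np.round(u).astype(int)]
    else: s=(z-C[2])/d[:,2]
    return C+d*s[:,None]
def proj(im,P):
    return cv2.projectPoints(np.array(P,float).reshape(-1,3),np.array(im["rvec"]),np.array(im["tvec"]),im["camera_matrix"],None)[0].reshape(-1,2)
E
python3 - <<'E'
from h import *
im=pickle.load(open("top0.pkl","rb"));c=im["color"]
a=cv2.resize(c[165:255,180:330],None,fx=5,fy=5,interpolation=cv2.INTER_CUBIC)
cv2.imwrite("pics/crop0.png",a)
print(world(im,[284,209,316,283],[198,212,184,236]))
for (u,v) in [(284,198),(209,212)]:
    us,vs=np.meshgrid(np.arange(u-25,u+25),np.arange(v-25,v+25));us=us.ravel();vs=vs.ravel()
    P=world(im,us,vs);ok=(P[:,2]>15)&(P[:,2]<140)
    print(np.round(np.percentile(P[ok],[0,5,50,95,100],axis=0),1).tolist())
E
```

```text
[[ 568.69076023 -111.80894755   54.11405865]
 [ 530.12013439   97.01894959   95.70719107]
 [ 607.0717056  -205.36175583   51.04460571]
 [ 462.02356561 -104.97044158   49.64578016]]
[[546.3, -188.7, 15.8], [551.9, -184.0, 21.3], [575.1, -112.5, 25.7], [615.5, -88.1, 53.1], [636.2, -82.5, 56.9]]
[[481.9, 48.6, 31.8], [489.4, 57.8, 49.6], [530.4, 99.2, 74.1], [574.5, 143.1, 98.9], [584.0, 153.4, 105.0]]
```

View pics/crop0.png

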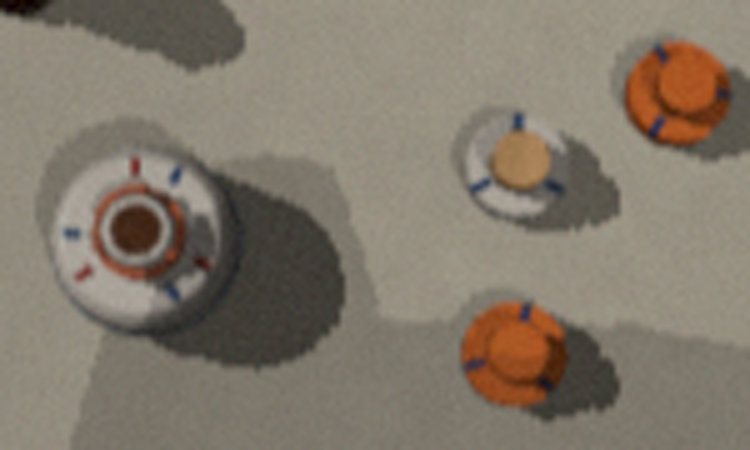

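The crop confirms it: a white cap with a beech knob at crop (521,160) and three blue marks. The other two caps are plain orange. Next I'll measure poses from the marks.

```bash
cat >> h.py <<'E'
def marks(im,c,zpl,rlo,rhi,kind):
    """blob centroids (world, on plane zpl) of blue/red marks in annulus around c"""
    col=im["color"].astype(int);b,g,r=col[...,0],col[...,1],col[...,2]
    m=(b-r>25)&(b-g>10) if kind=="blue" else (r-g>30)&(r-b>15)
    vs,us=np.nonzero(np.ones(m.shape,bool))
    P=world(im,us,vs,zpl);rr=np.hypot(P[:,0]-c[0],P[:,1]-c[1])
    a=((rr>rlo)&(rr<rhi)).reshape(m.shape)&m
    n,l,st,ce=cv2.connectedComponentsWithStats(a.astype(np.uint8))
    out=[]
    for i in range(1,n):
        if st[i,4]<3: continue
        p=world(im,ce[i,0],ce[i,1],zpl)[0]
        out.append((st[i,4],p[:2].round(1).tolist(),round(np.hypot(*(p[:2]-c[:2])),1),round(np.degrees(np.arctan2(p[1]-c[1],p[0]-c[0]))%120,1)))
    return out
E
python3 - <<'E'
from h import *
im=pickle.load(open("top0.pkl","rb"))
col=im["color"].astype(int)
vs,us=np.mgrid[0:384,0:512];us=us.ravel();vs=vs.ravel()
P=world(im,us,vs)
def near(c,r,lo,hi): 
    m=(np.hypot(P[:,0]-c[0],P[:,1]-c[1])<r)&(P[:,2]>lo)&(P[:,2]<hi); return P[m][:,:2]
def circ(p):
    (x,y),r=cv2.minEnclosingCircle(p.astype(np.float32));return x,y,r,len(p)
print("knob",circ(near((569,-112),35,47,58)),"skirt",circ(near((569,-112),45,20,58)))
print("shoulder",circ(near((530,97),50,70,78)),"neck",circ(near((530,97),40,84,105)))
for n,c in [("tum",(560,-190))]: pass
c=np.array([530,98.]);print(marks(im,c,75,26,46,"blue"));print(marks(im,c,75,26,46,"red"))
c=np.array([568,-112.]);print(marks(im,c,25,12,40,"blue"))
E
```

```text
knob (575.2826538085938, -111.75239562988281, 16.70226287841797, 107) skirt (575.4541625976562, -111.63798522949219, 30.020631790161133, 331)
shoulder (532.6754760742188, 100.67231750488281, 48.211631774902344, 558) neck (535.68212890625, 102.54841613769531, 25.548917770385742, 252)
[(np.int32(3), [566.3, 82.9], np.float64(39.3), np.float64(97.4)), (np.int32(3), [536.2, 140.3], np.float64(42.7), np.float64(81.6))]
[(np.int32(6), [571.5, 105.5], np.float64(42.2), np.float64(10.2)), (np.int32(34), [546.4, 118.2], np.float64(26.0), np.float64(50.9)), (np.int32(3), [516.7, 67.0], np.float64(33.7), np.float64(6.8)), (np.int32(5), [513.4, 134.3], np.float64(39.9), np.float64(114.5))]
[(np.int32(3), [562.6, -91.0], np.float64(21.7), np.float64(104.4))]
```

```bash
cat >> h.py <<'E'
def toolR(o): return cv2.Rodrigues(np.array(o["orientation"]))[0]
def delta(o,target_xyz,yaw_deg):
    """tool-frame shift(mm) and tool-z turn(deg) to reach TCP target with tool x at yaw"""
    R=toolR(o);d=R.T@(np.array(target_xyz)-o["ee_pos"])
    y=np.degrees(np.arctan2(R[1,0],R[0,0]));t=(y-yaw_deg+180)%360-180
    return d.round(1),round(t,2),round(y,2)
E
python3 - <<'E'
from h import *
from workcell import telemetry
o=telemetry.get_obs();im=pickle.load(open("wrist0.pkl","rb"))
R,_=cv2.Rodrigues(im["rvec"]);C=-R.T@im["tvec"].reshape(3)
T=toolR(o);print("cam in tool",T.T@(C-o["ee_pos"]),"\naxes\n",(T.T@R.T).round(3), "\nT",T.round(3))
print(delta(o,[545,-112,270],79))
E
```

```text
cam in tool [ 79.6221733    0.67899274 -82.13922267] 
axes
 [[ 0.    -0.958 -0.288]
 [ 1.     0.     0.   ]
 [-0.    -0.288  0.958]] 
T [[ 0.953  0.302 -0.   ]
 [ 0.302 -0.953  0.001]
 [ 0.    -0.001 -1.   ]]
(array([ 485.7, -353.3,   32.5]), np.float64(-61.42), np.float64(17.58))
```

>>> {"fn": "send_rows", "kwargs": {"rows": [[0.045,-0.03,0.006,-0.14,1],[0.04,-0.02,0.006,-0.14,1],[0.04,-0.01,0.006,-0.14,1],[0.04,-0.01,0.006,-0.14,1],[0.04,-0.0,0.006,-0.14,1]]}}

```text
t: 0.65
ee_pos: [324.7, -425.0, 272.8]
orientation: [-2.747, -1.523, 0.0]
ft_force: [0.1, -0.4, 0.6]
width: 87.6
```

```bash
python3 - <<'E'
from h import *
from workcell import telemetry
o=telemetry.get_obs();print(o["ee_pos"],delta(o,[571,-132,230],79))
E
```

```text
[ 324.69618647 -424.95135764  272.75564302] (array([378.9,  53.7,  42.8]), np.float64(-20.99), np.float64(58.01))
```

>>> {"fn": "send_rows", "kwargs": {"rows": [[0.045,0.004,0.006,-0.14,1],[0.045,0.004,0.006,-0.14,1],[0.045,-0.003,0.006,-0.086,1],[0.04,-0.01,0.006,0,1],[0.04,-0.01,0.006,0,1]]}}

```text
t: 1.15
ee_pos: [379.6, -223.3, 242.8]
orientation: [-2.429, -1.992, -0.0]
ft_force: [1.7, 0.2, -0.1]
width: 87.6
```

```bash
python3 - <<'E'
from h import *
from workcell import telemetry
o=telemetry.get_obs();print(o["ee_pos"],delta(o,[571,-132,230],79))
E
```

```text
[ 379.61544983 -223.25300306  242.8124044 ] (array([127. , 169.8,  12.8]), np.float64(-0.31), np.float64(78.69))
```

>>> {"fn": "send_rows", "kwargs": {"rows": [[0.026,0.034,0.003,0,1],[0.026,0.034,0.003,0,1],[0.025,0.034,0.003,0,1],[0.025,0.034,0.003,0,1],[0.025,0.034,0.001,-0.005,1]]}}

```text
t: 1.65
ee_pos: [572.6, -132.8, 229.7]
orientation: [-2.424, -1.997, 0.001]
ft_force: [0.1, -0.6, -0.9]
width: 87.4
```

>>> {"fn": "send_rows", "kwargs": {"rows": [[0,0,0,0,1],[0,0,0,0,1]]}}

```text
t: 1.85
ee_pos: [571.2, -133.4, 229.5]
orientation: [-2.423, -1.998, 0.001]
ft_force: [-0.2, 0.6, -0.4]
width: 87.6
```

```bash
python3 - <<'E'
from h import *
from workcell import telemetry,get_image
o=telemetry.get_obs();print(o["ee_pos"],np.abs(o["qvel"]).max(),delta(o,[571,-132,230],79))
im=get_image("wrist");pickle.dump(im,open("wrist1.pkl","wb"));cv2.imwrite("pics/wrist1.png",im["color"])
E
```

```text
[ 571.24200686 -133.39195752  229.50608515] 0.03793044944287096 (array([ 1.3, -0.5, -0.5]), np.float64(0.03), np.float64(79.03))
```

View pics/wrist1.png

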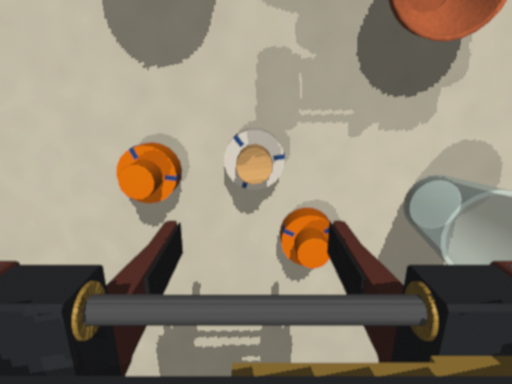

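```bash
cat > m.py <<'E'
from h import *
def capmeas(im,c,z0=0,r=50):
    vs,us=np.mgrid[0:384,0:512];us=us.ravel();vs=vs.ravel();P=world(im,us,vs)
    d=np.hypot(P[:,0]-c[0],P[:,1]-c[1])
    for lo,hi,n in [(47,58,"knobtop"),(20,58,"all"),(20,29,"top")]:
        m=(d<r)&(P[:,2]>z0+lo)&(P[:,2]<z0+hi);p=P[m]
        if len(p)<10: print(n,len(p));continue
        (x,y),rr=cv2.minEnclosingCircle(p[:,:2].astype(np.float32));print(n,round(x,1),round(y,1),round(rr,1),len(p),"z",np.median(p[:,2]).round(1),"med",np.median(p[:,:2],0).round(1))
E
python3 - <<'E'
from m import *
im=pickle.load(open("wrist1.pkl","rb"))
capmeas(im,(575,-112))
for c in [(575,-112),(577,-114)]:
  for x in marks(im,np.array(c,float),25,12,36,"blue"): print(x)
a=cv2.resize(im["color"][110:210,200:310],None,fx=5,fy=5,interpolation=cv2.INTER_CUBIC);cv2.imwrite("pics/c1.png",a)
E
```

```text
knobtop 575.2 -111.6 16.8 1070 z 51.9 med [ 575.3 -110.9]
all 575.2 -111.6 30.2 2856 z 25.9 med [ 576.1 -107.6]
top 575.2 -111.6 30.2 1695 z 25.2 med [ 577.1 -104.3]
(np.int32(47), [563.9, -89.9], np.float64(24.7), np.float64(116.7))
(np.int32(41), [600.0, -113.3], np.float64(25.0), np.float64(117.1))
(np.int32(10), [560.5, -134.8], np.float64(27.0), np.float64(117.7))
(np.int32(47), [563.9, -89.9], np.float64(27.4), np.float64(118.5))
(np.int32(41), [600.0, -113.3], np.float64(23.0), np.float64(1.8))
(np.int32(10), [560.5, -134.8], np.float64(26.5), np.float64(111.7))
```

View pics/c1.png

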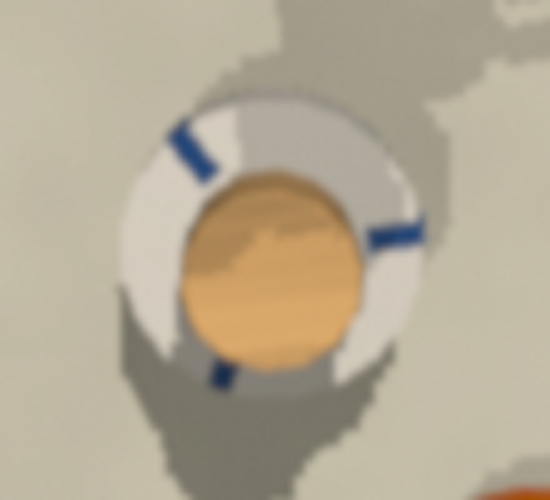

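```bash
python3 - <<'E'
from h import *
from workcell import telemetry
o=telemetry.get_obs();print(delta(o,[575.2,-111.6,107],79))
E
```

```text
(array([ 22.8,   0.7, 122.6]), np.float64(-0.03), np.float64(78.97))
```

>>> {"fn": "send_rows", "kwargs": {"rows": [[0.0228,0.0007,0.02,0,1],[0,0,0.035,0,1],[0,0,0.033,0,1],[0,0,0.0,0,1],[0,0,0.0,0,1]]}}

```text
t: 2.4
ee_pos: [575.4, -112.4, 142.4]
orientation: [-2.425, -1.995, 0.002]
ft_force: [-0.1, -0.7, -0.1]
width: 87.6
```

```bash
python3 - <<'E'
from m import *
from workcell import telemetry,get_image
o=telemetry.get_obs();print(delta(o,[575.2,-111.6,107],79))
im=get_image("wrist");cv2.imwrite("pics/w2.png",im["color"]);capmeas(im,(575,-112))
E
```

```text
(array([ 0.7, -0.3, 35.4]), np.float64(-0.12), np.float64(78.88))
knobtop 575.1 -111.4 16.9 2048 z 52.0 med [ 575.4 -110.3]
all 575.1 -111.7 30.5 5117 z 26.4 med [ 576.8 -104.4]
top 575.1 -111.7 30.5 2688 z 25.1 med [579.8 -99.6]
```

View pics/w2.png

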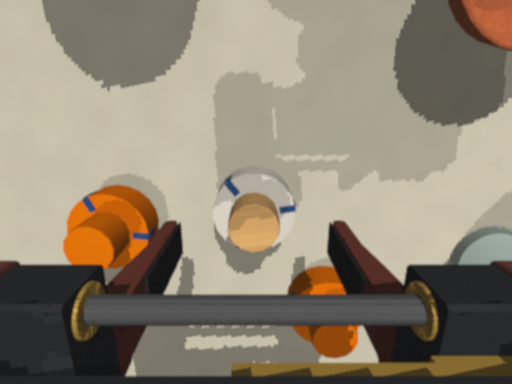

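The white cap's knob is at (254,225), centred between the fingers (180–330), and both orange caps are clear of them. Descending.

>>> {"fn": "send_rows", "kwargs": {"rows": [[0.0005,0,0.02,0,1],[0,0,0.0145,0,1],[0,0,0.0,0,1],[0,0,0.0,0,1]]}}

```text
t: 2.85
ee_pos: [576.6, -111.4, 108.3]
orientation: [2.425, 1.997, 0.0]
ft_force: [0.8, -0.3, 0.7]
width: 87.8
```

>>> {"fn": "send_rows", "kwargs": {"rows": [[0,0,0,0,-0.2],[0,0,0,0,-1],[0,0,0,0,-1],[0,0,0,0,-1],[0,0,0,0,-1]]}}

```text
t: 3.35
ee_pos: [576.5, -111.2, 107.8]
orientation: [2.425, 1.997, 0.0]
ft_force: [0.1, 0.2, 0.1]
width: 51.2
```

>>> {"fn": "send_rows", "kwargs": {"rows": [[0,0,0,0,-1],[0,0,0,0,-1],[0,0,0,0,-1]]}}

```text
t: 3.65
ee_pos: [576.3, -111.2, 107.6]
orientation: [-2.425, -1.997, 0.001]
ft_force: [-0.9, 0.4, 0.5]
width: 33.5
```

>>> {"fn": "send_rows", "kwargs": {"rows": [[0,0,-0.02,0,-1],[0,0,-0.035,0,-1],[0,0,-0.04,0,-1],[0,0,-0.04,0,-1],[0,0,-0.04,0,-1]]}}

```text
t: 4.15
ee_pos: [576.0, -111.1, 283.8]
orientation: [-2.425, -1.997, 0.001]
ft_force: [2.0, 0.4, -2.0]
width: 32.9
```

```bash
python3 - <<'E'
from m import *
from workcell import telemetry,get_image
o=telemetry.get_obs();print(o["ee_pos"],o["width"],o["ft_force"],delta(o,[515,10,280],79))
E
```

```text
[ 575.96775041 -111.10073998  283.81928959] 32.920305691288206 [ 1.97366177  0.38199259 -1.98143592] (array([107.2, -83.1,   3.9]), np.float64(-0.06), np.float64(78.94))
```

>>> {"fn": "send_rows", "kwargs": {"rows": [[0.026,-0.02,0,0,-1],[0.027,-0.021,0,0,-1],[0.027,-0.021,0,0,-1],[0.027,-0.021,0,0,-1],[0,0,0,0,-1]]}}

```text
t: 4.65
ee_pos: [513.2, 12.2, 282.2]
orientation: [-2.421, -1.999, 0.002]
ft_force: [-0.3, 0.2, -1.6]
width: 33.4
```

>>> {"fn": "send_rows", "kwargs": {"rows": [[0,0,0,0,-1],[0,0,0,0,-1]]}}

```text
t: 4.85
ee_pos: [516.0, 9.2, 282.7]
orientation: [2.425, 1.997, 0.0]
ft_force: [0.1, 0.2, -2.2]
width: 33.7
```

```bash
python3 - <<'E'
from m import *
from workcell import telemetry,get_image
o=telemetry.get_obs();print(o["ee_pos"],o["width"],o["ft_force"],np.abs(o["qvel"]).max())
for n in ["wrist","top"]:
  im=get_image(n);pickle.dump(im,open(n+"3.pkl","wb"));cv2.imwrite(f"pics/{n}3.png",im["color"])
E
```

```text
[516.01900718   9.22529501 282.68805551] 33.68758534848826 [ 0.05551926  0.17328653 -2.17422132] 0.00990916452512049
```

View pics/wrist3.png

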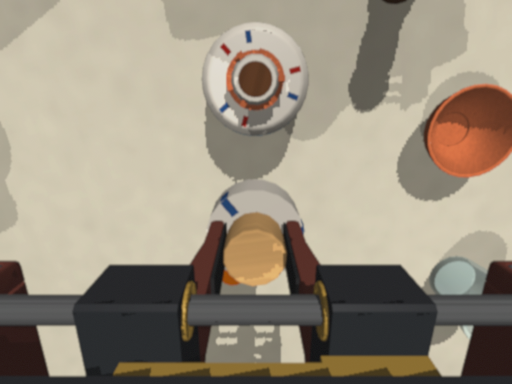

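The wrist view shows the pot at (255,78) with its red and blue marks in view, and the cap held at (255,225). Next I'll measure the pot.

```bash
python3 - <<'E'
from m import *
im=pickle.load(open("wrist3.pkl","rb"));o=None
vs,us=np.mgrid[0:384,0:512];us=us.ravel();vs=vs.ravel();P=world(im,us,vs)
d=np.hypot(P[:,0]-535,P[:,1]-102)
for lo,hi in [(72,78),(85,105),(96,102),(40,105)]:
    p=P[(d<60)&(P[:,2]>lo)&(P[:,2]<hi)];print(lo,cv2.minEnclosingCircle(p[:,:2].astype(np.float32)),len(p),np.median(p,0))
for c in [(535.,102.)]:
  for k in ("blue","red"):
    for x in marks(im,np.array(c),75,29,50,k): print(k,x)
im=pickle.load(open("top3.pkl","rb"))
for k in ("blue","red"):
    for x in marks(im,np.array(c),75,29,50,k): print("top",k,x)
a=cv2.resize(cv2.imread("pics/wrist3.png")[15:140,195:320],None,fx=4.5,fy=4.5,interpolation=cv2.INTER_CUBIC);cv2.imwrite("pics/c3.png",a)
im=pickle.load(open("wrist3.pkl","rb"));capmeas(im,(516,9),175)
print(marks(im,np.array((516,9.)),200,18,36,"blue"))
E
```

```text
72 ((535.255615234375, 102.84876251220703), 47.40319061279297) 5383 [536.10506403 105.36398556  74.96734662]
85 ((535.309326171875, 103.12950897216797), 25.631839752197266) 2621 [535.24004967 103.90742643  98.62522873]
96 ((535.0093994140625, 103.0812759399414), 25.293113708496094) 1821 [534.99140707 102.9076273   99.21448353]
40 ((535.0361938476562, 101.52129364013672), 52.57769775390625) 9458 [535.50643496 104.09758896  75.28587561]
blue (np.int32(47), [536.6, 140.5], np.float64(38.5), np.float64(87.6))
blue (np.int32(40), [567.4, 82.8], np.float64(37.7), np.float64(89.4))
blue (np.int32(41), [502.1, 85.1], np.float64(37.0), np.float64(87.1))
red (np.int32(71), [514.5, 134.3], np.float64(38.2), np.float64(2.5))
red (np.int32(68), [573.0, 105.3], np.float64(38.2), np.float64(4.9))
red (np.int32(52), [518.6, 68.8], np.float64(37.0), np.float64(3.7))
top red (np.int32(3), [512.2, 135.8], np.float64(40.8), np.float64(4.0))
knobtop 517.9 18.0 26.1 3478 z 227.1 med [516.7  11.6]
all 516.7 8.9 30.3 6963 z 222.0 med [518.1  19. ]
top 516.7 8.9 30.3 2279 z 200.2 med [520.7  27. ]
[(np.int32(149), [504.8, 30.8], np.float64(24.5), np.float64(117.2)), (np.int32(6), [545.8, 7.2], np.float64(29.9), np.float64(116.6))]
```

View pics/c3.png

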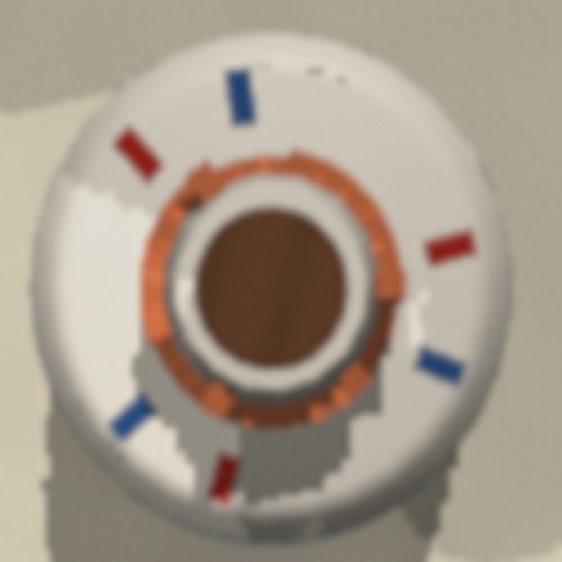

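```bash
python3 - <<'E'
from m import *
from workcell import telemetry,get_image
o=telemetry.get_obs();print(o["ee_pos"],delta(o,[601,38,282],135.5))
E
```

```text
[516.02836006   8.95318743 282.58326534] (array([44.9, 77.8,  0.6]), np.float64(-56.62), np.float64(78.88))
```

Translate first, then turn about −0.988 rad.

>>> {"fn": "send_rows", "kwargs": {"rows": [[0.015,0.026,0,0,-1],[0.015,0.026,0,0,-1],[0.015,0.026,0,0,-1],[0,0,0,-0.14,-1],[0,0,0,-0.14,-1]]}}

```text
t: 5.45
ee_pos: [601.8, 38.3, 282.0]
orientation: [-2.117, -2.321, 0.001]
ft_force: [0.2, 0.9, -3.1]
width: 33.5
```

>>> {"fn": "send_rows", "kwargs": {"rows": [[0,0,0,-0.14,-1],[0,0,0,-0.14,-1],[0,0,0,-0.14,-1],[0,0,0,-0.14,-1],[0,0,0,-0.14,-1]]}}

```text
t: 5.95
ee_pos: [601.1, 38.0, 282.3]
orientation: [-1.193, -2.906, 0.0]
ft_force: [-0.2, -0.5, -2.6]
width: 33.3
```

>>> {"fn": "send_rows", "kwargs": {"rows": [[0,0,0,0,-1],[0,0,0,0,-1],[0,0,0,0,-1]]}}

```text
t: 6.25
ee_pos: [600.8, 38.6, 282.5]
orientation: [-1.205, -2.901, 0.0]
ft_force: [0.0, 1.1, -2.2]
width: 33.4
```

```bash
cat > pot.py <<'E'
from m import *
from workcell import telemetry,get_image
import sys
tag=sys.argv[1]
o=telemetry.get_obs();R=toolR(o);print(o["ee_pos"].round(2),"yaw",np.degrees(np.arctan2(R[1,0],R[0,0])).round(2),o["width"].round(1),o["ft_force"].round(1),"q6",o["qpos"][5].round(2))
im=get_image("wrist");pickle.dump(im,open(f"wrist{tag}.pkl","wb"));cv2.imwrite(f"pics/wrist{tag}.png",im["color"])
ctr=[]
for k in ("blue","red"):
    M=marks(im,np.array((535.4,102.8)),75,29,50,k)
    for x in M: print(k,x)
    if len(M)==3: print("centre",np.mean([x[1] for x in M],0))
z0=o["ee_pos"][2]-107.6
capmeas(im,o["ee_pos"],z0,40);print("cap",marks(im,o["ee_pos"],z0+25,18,36,"blue"))
E
python3 pot.py 4
```

```text
Traceback (most recent call last):
  File "pot.py", line 5, in <module>
    o=telemetry.get_obs();R=toolR(o);print(o["ee_pos"].round(2),"yaw",np.degrees(np.arctan2(R[1,0],R[0,0])).round(2),o["width"].round(1),o["ft_force"].round(1),"q6",o["qpos"][5].round(2))
                                                                                                                     ^^^^^^^^^^^^^^^^
AttributeError: 'float' object has no attribute 'round'
```

```bash
sed -i 's/o\["width"\].round(1)/round(o["width"],1)/' pot.py; python3 pot.py 4
```

```text
[600.83  38.56 282.52] yaw 134.9 33.4 [ 0.   1.1 -2.2] q6 -0.74
blue (np.int32(52), [536.4, 140.4], np.float64(37.6), np.float64(88.4))
blue (np.int32(51), [502.0, 85.1], np.float64(37.8), np.float64(87.9))
blue (np.int32(42), [567.3, 82.8], np.float64(37.6), np.float64(87.9))
centre [535.23333333 102.76666667]
red (np.int32(73), [514.5, 134.1], np.float64(37.6), np.float64(3.7))
red (np.int32(61), [518.4, 68.7], np.float64(38.1), np.float64(3.5))
red (np.int32(66), [572.9, 105.2], np.float64(37.6), np.float64(3.6))
centre [535.26666667 102.66666667]
knobtop 594.9 44.3 26.1 3496 z 227.0 med [600.  39.]
all 601.1 38.3 30.2 6965 z 222.0 med [594.7  44.6]
top 601.1 38.3 30.2 2274 z 200.1 med [585.8  53.4]
cap [(np.int32(161), [576.1, 40.7], np.float64(24.8), np.float64(55.1)), (np.int32(10), [618.9, 61.2], np.float64(29.0), np.float64(51.4))]
```

View pics/wrist4.png

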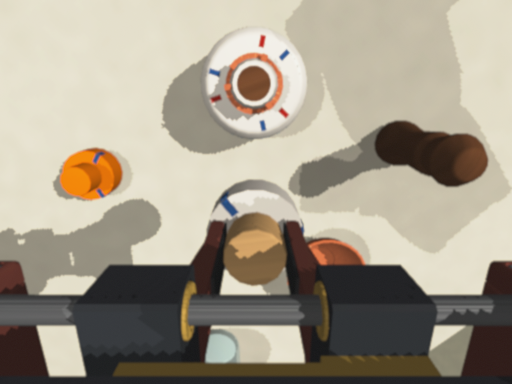

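```bash
python3 - <<'E'
from m import *
from workcell import telemetry,get_image
o=telemetry.get_obs();print(o["ee_pos"],delta(o,[535.0,102.9,225],135))
E
```

```text
[600.81906592  38.67395387 282.57840326] (array([92. , -1.2, 57.6]), np.float64(-0.05), np.float64(134.95))
```

>>> {"fn": "send_rows", "kwargs": {"rows": [[0.03,-0.0004,0,0,-1],[0.032,-0.0004,0.0,0,-1],[0.03,-0.0004,0.0,0,-1],[0,0,0.03,0,-1],[0,0,0.0275,0,-1]]}}

```text
t: 6.8
ee_pos: [534.7, 103.8, 225.5]
orientation: [1.199, 2.901, 0.002]
ft_force: [-0.3, -0.3, -2.7]
width: 33.3
```

>>> {"fn": "send_rows", "kwargs": {"rows": [[0,0,0,0,-1],[0,0,0,0,-1],[0,0,0,0,-1]]}}

```text
t: 7.1
ee_pos: [535.7, 103.0, 226.5]
orientation: [1.2, 2.901, 0.002]
ft_force: [0.2, 0.6, -0.7]
width: 33.6
```

```bash
python3 pot.py 5; python3 - <<'E'
from m import *
from workcell import telemetry,get_image
im=get_image("side");a=cv2.resize(im["color"][170:250,225:315],None,fx=6,fy=6,interpolation=cv2.INTER_CUBIC);cv2.imwrite("pics/s5.png",a)
o=telemetry.get_obs();print(o["ee_pos"],delta(o,[535.0,102.9,198.6],135))
E
```

```text
[535.69 103.04 226.46] yaw 135.05 33.6 [ 0.2  0.6 -0.7] q6 -0.62
blue (np.int32(61), [536.7, 140.3], np.float64(37.5), np.float64(88.1))
blue (np.int32(54), [502.1, 85.0], np.float64(37.8), np.float64(88.2))
blue (np.int32(4), [583.7, 112.4], np.float64(49.3), np.float64(11.2))
centre [540.83333333 112.56666667]
red (np.int32(87), [514.6, 134.0], np.float64(37.5), np.float64(3.7))
red (np.int32(26), [517.2, 67.1], np.float64(40.1), np.float64(3.0))
red (np.int32(134), [533.5, 59.1], np.float64(43.8), np.float64(27.5))
red (np.int32(948), [564.2, 78.0], np.float64(38.0), np.float64(79.3))
red (np.int32(77), [579.4, 106.8], np.float64(44.1), np.float64(5.2))
knobtop 529.9 108.8 26.0 3487 z 171.0 med [535.1 103.5]
all 536.1 102.6 30.3 6972 z 165.9 med [529.6 109. ]
top 536.1 102.6 30.3 2278 z 144.0 med [520.7 117.9]
cap [(np.int32(157), [511.1, 105.1], np.float64(24.7), np.float64(55.1)), (np.int32(10), [553.9, 125.7], np.float64(29.1), np.float64(51.3))]
[535.62494212 103.01217842 226.52338664] (array([ 0.4, -0.6, 27.9]), np.float64(0.06), np.float64(135.06))
```

View pics/s5.png

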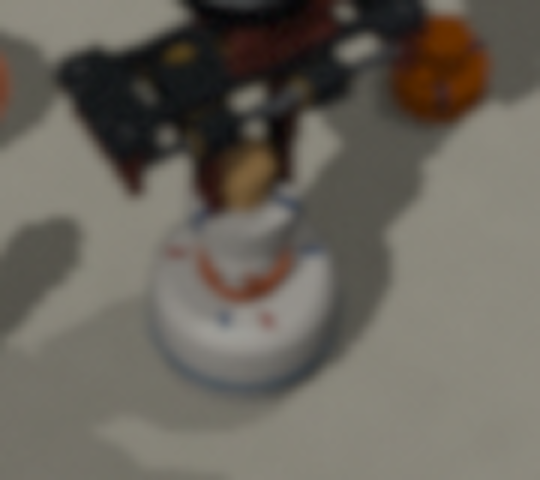

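View pics/wrist5.png

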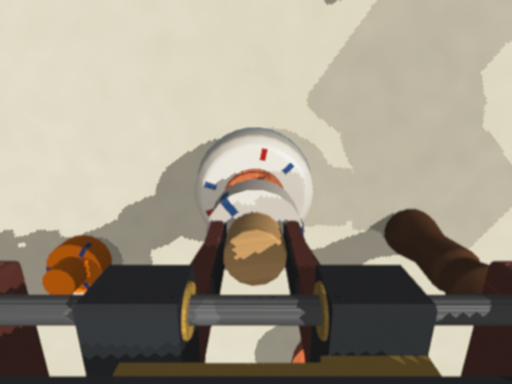

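Wrist picture 5 shows the cap at (255,235) over the pot, with red and blue shoulder marks still visible. It is about 0.8 mm off axis, which I'll correct while descending.

>>> {"fn": "send_rows", "kwargs": {"rows": [[0.0006,-0.0005,0.01,0,-1],[0,0,0.01,0,-1],[0,0,0.006,0,-1],[0,0,0,0,-1],[0,0,0,0,-1]]}}

```text
t: 7.7
ee_pos: [533.7, 103.1, 198.6]
orientation: [-1.2, -2.903, 0.001]
ft_force: [1.2, -0.6, -2.1]
width: 33.5
```

```bash
python3 pot.py 6|grep -v red
```

```text
[533.73 103.06 198.55] yaw 135.09 33.5 [ 1.2 -0.6 -2.1] q6 -0.62
blue (np.int32(77), [536.7, 140.4], np.float64(37.7), np.float64(88.0))
blue (np.int32(60), [502.2, 84.9], np.float64(37.7), np.float64(88.4))
blue (np.int32(9), [570.2, 117.8], np.float64(37.9), np.float64(23.3))
centre [536.36666667 114.36666667]
knobtop 527.8 108.9 26.1 3505 z 143.4 med [532.9 103.6]
all 534.0 102.7 30.3 6998 z 138.0 med [527.4 109.1]
top 534.0 102.7 30.3 2286 z 116.5 med [518.3 118.1]
cap [(np.int32(158), [509.2, 104.9], np.float64(24.6), np.float64(55.7)), (np.int32(24), [499.2, 100.5], np.float64(34.6), np.float64(64.3)), (np.int32(9), [551.8, 125.9], np.float64(29.1), np.float64(51.6))]
```

>>> {"fn": "send_rows", "kwargs": {"rows": [[-0.0008,0.0009,0,0,-1],[0,0,0,0,-1],[0,0,0.0006,0,-1],[0,0,0,0,-1]]}}

```text
t: 8.15
ee_pos: [535.1, 103.2, 198.5]
orientation: [-1.2, -2.903, 0.0]
ft_force: [0.0, -0.1, -1.3]
width: 33.5
```

```bash
python3 pot.py 7|grep -v red
```

```text
[535.1  103.17 198.48] yaw 135.09 33.5 [ 0.  -0.1 -1.3] q6 -0.62
blue (np.int32(74), [536.7, 140.3], np.float64(37.5), np.float64(88.1))
blue (np.int32(60), [502.2, 84.9], np.float64(37.7), np.float64(88.3))
blue (np.int32(9), [571.6, 117.9], np.float64(39.2), np.float64(22.6))
centre [536.83333333 114.36666667]
knobtop 528.5 109.1 26.3 3515 z 143.3 med [534.2 103.7]
all 535.4 102.8 30.3 7007 z 138.0 med [528.8 109.2]
top 535.4 102.8 30.3 2278 z 116.5 med [519.8 118.1]
cap [(np.int32(158), [510.5, 105.1], np.float64(24.7), np.float64(55.5)), (np.int32(15), [500.0, 100.8], np.float64(35.2), np.float64(63.9)), (np.int32(9), [553.2, 126.0], np.float64(29.2), np.float64(51.5))]
```

>>> {"fn": "send_rows", "kwargs": {"rows": [[0,0,0.0005,0,-1],[0,0,0,0,-1],[0,0,0.0005,0,-1],[0,0,0,0,-1],[0,0,0,0,-1]]}}

```text
t: 8.7
ee_pos: [535.2, 103.2, 198.2]
orientation: [1.2, 2.903, 0.0]
ft_force: [-1.9, -0.8, 5.1]
width: 33.7
```

>>> {"fn": "send_rows", "kwargs": {"rows": [[0,0,0,-0.1,-1],[0,0,0,-0.12,-1],[0,0,0,-0.12,-1],[0,0,0,-0.12,-1],[0,0,0,-0.13,-1]]}}

```text
t: 9.2
ee_pos: [535.3, 103.2, 197.7]
orientation: [0.296, 3.127, 0.0]
ft_force: [0.7, -0.0, -2.1]
width: 33.3
```

>>> {"fn": "send_rows", "kwargs": {"rows": [[0,0,0,0,-1],[0,0,0,0,-1]]}}

```text
t: 9.4
ee_pos: [535.1, 103.2, 197.4]
orientation: [-0.309, -3.126, 0.0]
ft_force: [0.4, 0.7, -1.3]
width: 33.5
```

```bash
python3 pot.py 8|grep -v red
```

```text
[535.08 103.16 197.43] yaw 168.7 33.5 [ 0.4  0.7 -1.3] q6 -1.2
blue (np.int32(68), [502.4, 85.0], np.float64(37.5), np.float64(88.3))
blue (np.int32(68), [536.7, 140.3], np.float64(37.6), np.float64(88.0))
blue (np.int32(10), [556.9, 135.0], np.float64(38.7), np.float64(56.3))
centre [532.  120.1]
knobtop 526.5 104.4 26.0 3522 z 142.3 med [532.2 102.8]
all 535.1 102.7 30.4 7017 z 137.0 med [525.  104.1]
top 535.1 102.7 30.4 2290 z 115.5 med [516.8 106.8]
cap [(np.int32(145), [513.4, 90.8], np.float64(25.0), np.float64(89.6)), (np.int32(36), [521.4, 134.4], np.float64(34.1), np.float64(113.7)), (np.int32(10), [537.5, 131.7], np.float64(28.7), np.float64(85.1))]
```

View pics/wrist8.png

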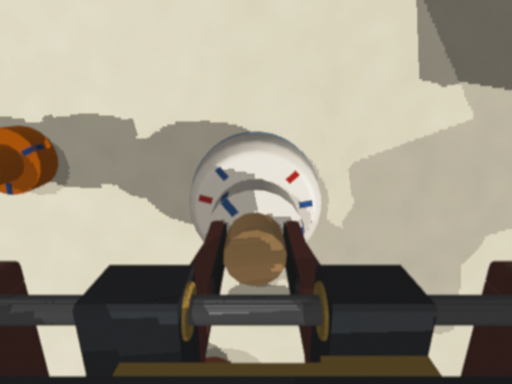

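The wrench has gone back to just the cap's weight. The cap's blue mark (230,205) lines up with the shoulder's blue mark (222,173), so the lugs are over the gaps. I'll lower it while held.

>>> {"fn": "send_rows", "kwargs": {"rows": [[0,0,0.003,0,-1],[0,0,0.003,0,-1],[0,0,0.0015,0,-1],[0,0,0,0,-1]]}}

```text
t: 9.85
ee_pos: [534.9, 103.1, 189.6]
orientation: [-0.304, -3.126, 0.0]
ft_force: [0.2, -0.7, -2.0]
width: 33.4
```

>>> {"fn": "send_rows", "kwargs": {"rows": [[0,0,0.0004,0,-1],[0,0,0,0,-1],[0,0,0,0,-1]]}}

```text
t: 10.15
ee_pos: [535.2, 103.2, 189.8]
orientation: [0.304, 3.127, 0.0]
ft_force: [-0.2, 0.2, -1.1]
width: 33.4
```

```bash
python3 pot.py 9|egrep 'yaw|all|cap'
```

```text
[535.21 103.18 189.75] yaw 168.89 33.4 [-0.2  0.2 -1.1] q6 -1.21
all 535.3 102.8 30.4 6984 z 129.2 med [525.1 104.2]
cap [(np.int32(145), [513.5, 90.8], np.float64(25.0), np.float64(89.8)), (np.int32(44), [523.9, 135.2], np.float64(34.0), np.float64(109.5)), (np.int32(9), [537.7, 131.7], np.float64(28.6), np.float64(85.0))]
```

>>> {"fn": "send_rows", "kwargs": {"rows": [[0,0,0.0003,0.1,-1],[0,0,0.0003,0.13,-1],[0,0,0.0003,0.13,-1],[0,0,0.0003,0.13,-1]]}}

```text
t: 10.6
ee_pos: [535.5, 103.2, 188.9]
orientation: [1.061, 2.956, 0.0]
ft_force: [0.3, -0.9, 0.4]
width: 33.4
```

```bash
python3 pot.py 10|egrep 'yaw|all|cap'
```

```text
[535.49 103.15 188.9 ] yaw 140.52 33.4 [ 0.3 -0.9  0.4] q6 -0.71
all 536.0 102.6 30.4 7002 z 128.5 med [528.7 108.3]
cap [(np.int32(161), [510.8, 102.7], np.float64(24.7), np.float64(61.0)), (np.int32(11), [500.7, 96.9], np.float64(35.4), np.float64(70.1)), (np.int32(10), [551.4, 127.5], np.float64(29.0), np.float64(56.9))]
```

Low forces, and the cap is turning with the gripper. Continuing.

>>> {"fn": "send_rows", "kwargs": {"rows": [[0,0,0.0003,0.13,-1],[0,0,0.0003,0.13,-1],[0,0,0.0003,0.13,-1],[0,0,0.0003,0.13,-1]]}}

```text
t: 11.05
ee_pos: [535.2, 103.2, 187.4]
orientation: [1.782, 2.587, 0.0]
ft_force: [-0.8, -0.0, -1.6]
width: 33.4
```

```bash
python3 pot.py 11|egrep 'yaw|all|cap'; python3 -c "
from workcell import telemetry as t;print(t.get_obs()['moment'])"
```

```text
[535.24 103.19 187.38] yaw 110.87 33.4 [-0.8 -0.  -1.6] q6 -0.2
all 535.7 102.9 30.2 6984 z 126.9 med [532.5 112.2]
cap [(np.int32(154), [513.9, 115.3], np.float64(24.6), np.float64(30.5)), (np.int32(55), [502.7, 98.8], np.float64(32.9), np.float64(67.6)), (np.int32(6), [561.3, 116.9], np.float64(29.5), np.float64(27.8))]
[-0.01241887 -0.08192361  0.01694278]
```

>>> {"fn": "send_rows", "kwargs": {"rows": [[0,0,0.0003,0.13,-1],[0,0,0.0003,0.13,-1],[0,0,0.0002,0.11,-1],[0,0,0.0,0,-1]]}}

```text
t: 11.5
ee_pos: [535.1, 103.2, 186.5]
orientation: [-2.222, -2.221, 0.0]
ft_force: [0.4, -0.5, -1.2]
width: 33.5
```

```bash
python3 pot.py 12|egrep 'yaw|all|cap'; python3 -c "
from workcell import telemetry as t;print(t.get_obs()['moment'])"
```

```text
[535.11 103.16 186.45] yaw 89.99 33.5 [ 0.4 -0.5 -1.2] q6 0.17
all 535.6 102.8 30.4 7003 z 126.0 med [535.3 113.8]
cap [(np.int32(155), [519.7, 122.3], np.float64(24.6), np.float64(8.9)), (np.int32(7), [564.7, 106.7], np.float64(29.8), np.float64(6.7)), (np.int32(3), [503.7, 99.0], np.float64(31.7), np.float64(67.6))]
[-0.01767636 -0.03281593 -0.01268802]
```

>>> {"fn": "send_rows", "kwargs": {"rows": [[0,0,0.0001,0.05,-1],[0,0,0.0001,0.04,-1],[0,0,0,0.03,-1],[0,0,0,0,-1]]}}

```text
t: 11.95
ee_pos: [535.0, 103.3, 186.4]
orientation: [-2.348, -2.087, 0.0]
ft_force: [-1.4, 2.3, -0.4]
width: 33.8
```

```bash
python3 pot.py 13|egrep 'yaw|all|cap'; python3 -c "
from workcell import telemetry as t;print(t.get_obs()['moment'])"
```

```text
[535.01 103.33 186.36] yaw 83.27 33.8 [-1.4  2.3 -0.4] q6 0.29
all 535.6 103.4 30.2 7031 z 125.8 med [536.4 113.6]
cap [(np.int32(156), [521.4, 123.9], np.float64(24.6), np.float64(3.5)), (np.int32(10), [564.6, 104.2], np.float64(29.6), np.float64(1.6)), (np.int32(12), [566.8, 96.3], np.float64(32.6), np.float64(107.5))]
[0.29962847 0.17473202 0.66104526]
```

A moment of 0.66 N m about z shows the lugs are against the stops, and the cap's mark is at the red angle of 3.5°. Releasing and lifting straight up.

>>> {"fn": "send_rows", "kwargs": {"rows": [[0,0,0,0,0],[0,0,0,0,0.5],[0,0,0,0,1],[0,0,0,0,1],[0,0,0,0,1]]}}

```text
t: 12.5
ee_pos: [535.2, 103.1, 186.3]
orientation: [2.354, 2.081, 0.0]
ft_force: [0.6, 0.9, 0.0]
width: 69.7
```

>>> {"fn": "send_rows", "kwargs": {"rows": [[0,0,0,0,1],[0,0,-0.02,0,1],[-0.01,0,-0.04,0,1],[-0.03,0,-0.04,0,1],[-0.03,0,0,0,1]]}}

```text
t: 13.0
ee_pos: [529.0, 33.5, 291.4]
orientation: [2.348, 2.079, 0.011]
ft_force: [-0.2, -1.3, -0.9]
width: 88.1
```

>>> {"fn": "send_rows", "kwargs": {"rows": [[0,0,0,0,1],[0,0,0,0,1],[0,0,0,0,1]]}}

```text
t: 13.3
ee_pos: [526.3, 34.3, 285.7]
orientation: [-2.353, -2.08, 0.001]
ft_force: [0.6, 0.8, -0.9]
width: 87.8
```

```bash
python3 - <<'E'
from m import *
from workcell import telemetry,get_image
o=telemetry.get_obs();print(o["ee_pos"],o["width"],o["ft_force"],o["moment"])
im=get_image("wrist");pickle.dump(im,open("wrist14.pkl","wb"));cv2.imwrite("pics/wrist14.png",im["color"])
capmeas(im,(535.3,102.8),79,40)
for n,z,a,b in(("cap",104,18,29),("pot",75,32,46)):
  for k in("blue","red"):
    for x in marks(im,np.array((535.3,102.8)),z,a,b,k):print(n,k,x)
a=get_image("top");cv2.imwrite("pics/top14.png",a["color"])
E
```

```text
[526.34849533  34.27271654 285.66415057] 87.81201250303951 [ 0.57116948  0.78301143 -0.89076954] [-0.08287508 -0.08578266 -0.02070151]
knobtop 535.4 102.9 16.9 1470 z 130.7 med [535.4 103.4]
all 535.6 102.9 30.3 3847 z 104.5 med [535.6 104.5]
top 535.6 102.9 30.3 2377 z 103.8 med [535.8 106.4]
cap blue (np.int32(58), [521.6, 122.6], np.float64(24.1), np.float64(4.6))
cap blue (np.int32(50), [559.3, 104.7], np.float64(24.1), np.float64(4.5))
cap blue (np.int32(29), [524.9, 80.3], np.float64(24.8), np.float64(5.1))
cap red (np.int32(4), [546.7, 88.4], np.float64(18.3), np.float64(68.4))
cap red (np.int32(8), [540.1, 85.2], np.float64(18.2), np.float64(45.3))
cap red (np.int32(5), [533.4, 84.4], np.float64(18.5), np.float64(24.0))
pot blue (np.int32(40), [536.5, 140.2], np.float64(37.4), np.float64(88.1))
pot blue (np.int32(4), [567.5, 104.1], np.float64(32.2), np.float64(2.3))
pot blue (np.int32(30), [567.9, 82.5], np.float64(38.4), np.float64(88.2))
pot blue (np.int32(21), [501.3, 84.6], np.float64(38.5), np.float64(88.2))
pot blue (np.int32(3), [522.1, 73.2], np.float64(32.5), np.float64(6.0))
pot red (np.int32(67), [514.4, 134.3], np.float64(37.8), np.float64(3.5))
pot red (np.int32(50), [573.3, 105.1], np.float64(38.1), np.float64(3.5))
pot red (np.int32(34), [518.2, 68.5], np.float64(38.3), np.float64(3.6))
```

View pics/wrist14.png

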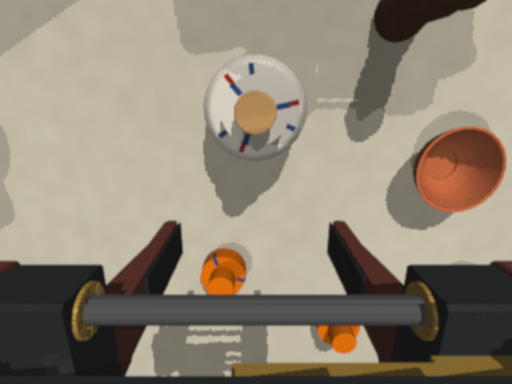

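View pics/top14.png

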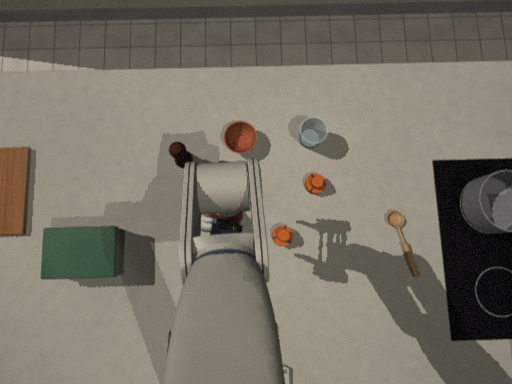

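The cap's blue marks sit on the red home marks (230,85), (288,105), (245,142). Its rim is at about 78.8 mm, it is centred within 0.4 mm, and nothing else has moved. Handing in.

```bash
python3 -c "
from workcell import ctrl;print(ctrl.close_job())"
```

```text
the job is handed in; nothing more can be done
None
```

The cap is screwed fully home on the pot and released, and the job was handed in at about 13.4 s of the 42 s allowed. The hand-in gives no verdict, so what follows rests on my own measurements.

- **What I did:** I gripped the white cap by its beech knob and stood it on the ridges about 50° from home, with contact at about 5 N. I turned it back 34° and lowered it 8–9 mm into the gap while still holding it. I then screwed it forward about 85°, until a 0.66 N m moment showed the lugs against the stops, and let go and moved away.
- **Last checks:** The rim is 78.8 mm above the pot's foot, against 78.9 mm at home. The cap is centred within 0.4 mm and its lug marks are within about 1° of the red home marks. The knob centre and skirt centre agree to about 0.2 mm, so the cap is level.
- **Everything else:** In the last top view the tumbler, bowl, mill, tin, spoon and orange look-alikes are where they started (judged by eye). The gripper was open and the force was down to noise, under 1 N.
- **Disagreement:** On the descent the cap sat about 1.3 mm off the axis at the ridge height. I corrected that before pressing it down, and no check failed after that.

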